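Hold the lamp cover at its mark over a collet on the rest

ROBOT

A 6-joint arm with a two-finger parallel gripper is mounted at the origin on a cart in front of the work surface, level with it; the furniture and walls round the work are solid. World frame = base frame: x ahead of the robot, y to its left, z up, the work surface at z = 0. Lengths are in m, angles in rad, forces in N, time in s.
With the tool pointing down it reaches from about 0.325 to 0.75 m from the base axis. Payload 7.6 kg.
Tool frame: the origin (TCP) lies on the centre line of the jaws, within the pads' length; the fingertips stand 22 mm ahead of it and the grasp point (between the pads) lies 3 mm ahead of it (robot.nose_length is the distance from the TCP to the fingertips, in m); z points along the fingers, y is the direction in which the jaws open and shut (so a half turn about z gives the same grasp; the last joint's range is limited). The gripper opens to 85 mm and grips with 20 to 120 N. Pads are 22 mm wide; open, the fingers measure 114 mm over their backs; the gripper's body (76 mm by 85 mm) begins 54 mm behind the grasp point. The pads swing forward as they close: fully open they stand 13 mm farther back than shut.
Start: joints at [-1.378, 0.052, 1.401, -0, 1.689, -0.07], TCP at [0.136, -0.507, 0.253] pointing down, gripper open.
Joint ranges: [-2.9, 2.9], [-0.91, 2.17], [0.12, 2.37], [-1.06, 4.2], [0.26, 2.73], [-2.93, 2.93]. Speed limits (rad/s): [2.57, 2.57, 3.01, 3.14, 3.14, 3.14].

INTERFACE

Orientations are given as a rotation vector (axis times angle).
In Python, from plant import robot, get_image gives the robot as it stands.
- The arm moves only by the shell command python3 -m pendant 'ROWS'. ROWS is JSON, a list of rows, each a list of 3 entries, a list of its own where there are three numbers: the shift along the tool's x, y, z normalised to -1 to 1, where 1 is 25 mm, then the turn, a rotation vector about the tool's x, y, z normalised to -1 to 1, where 1 is 0.08 rad, then the opening in per cent of the stroke, from 0 (shut) to 100 (fully open). A call has 1 to 12 rows; each row shifts and turns the commanded pose from where the row before left it, along the tool's axes as they then stand; what a row does not reach is not made up. A row lasts 1/12 s, in which the tool goes at most 41.7 mm and 7.16 degrees, less where a joint would pass 70% of its speed; a pose out of reach is approached as far as the arm can. A call with a number of a shift or a turn outside -1 to 1 is refused whole. A call with a gripper value outside its range is refused whole. The fingers move at their own pace and stop on an object; the grip force is fixed at half the most. Time passes only in rows, so rows that do not move let the fingers close. It gives the time, the measured TCP pose, the force and the opening at its end, in the units of the state.
- robot.sense(): the state, without advancing time (a new reading comes with each control period).
- get_image(name): name is "scene" or "top" or "wrist"; returns a dict with "color" (480x640x3 uint8, red, green, blue), "fx", "fy", "cx", "cy" (pixels), "pose" (4x4, takes a point from camera to world coordinates). Camera axes: x right, y up, looking along -z (the intrinsics and any distortion apply to the point x, -y, -z); pixel columns grow to the right and rows downward; lengths in m; the calibration is good to about 2 mm. The wrist camera is an equidistant fisheye: a pixel r from the principal point sees the ray r / f radians off the axis. A picture is of the moment at which its call begins. There is no depth.
- robot.finish_job(): hands the job in, once; it reports no verdict.
The state is a dict: "time": time; "qpos": joint angles; "qvel": joint speeds; "effort": joint torques, N m; "ee_pos": TCP position; "tcp_rot": TCP orientation; "force": force on the tool from outside, world axes, zero at the start; "torque": the same for the moment, N m; "opening": finger opening in m.
Only numpy, scipy, OpenCV 4.12 (cv2) and the standard library are available. Lean on these libraries where they do the work, as an engineer would, in place of code of your own. Each camera call takes 0.05 s, during which the arm holds its last target.

TASK

Stand the collet upright and centred on top of the slim inspection rest and let go of it. Then lift the sprung cover of the inspection lamp by its black tab until its pointer is in line with the middle of the index block on the quadrant, and finish while still holding it there steadily with the gripper, since the spring would snap it shut. Do not shift the index block, and leave the other things on the worktop alone.

Things in the scene. Friction and masses are not known exactly. Their poses are not given: they have to be found in the camera images.
- collet: The part: the only spring collet, a light grey slotted steel taper 36 mm high, 28 mm across at its wide upper end and narrower at the foot, standing upright on the worktop. 50 to 90 g. Origin: centre of its foot; z points up its axis. It may be gripped round the upper end, about 26 mm above the foot.
- rest_top (a point): Centre of the flat top of the inspection rest: a slim dark steel post fixed to the worktop, with a round foot 56 mm across, a 14 mm stem and a round top 26 mm across, 60 mm above the worktop.
- lamp: Inspection lamp, fixed to the worktop: a grey open box 120 mm deep (its x) by 150 mm wide (its y) and 60 mm high, with a lamp bar inside and a sprung steel cover. Origin: centre of its underside on the worktop. Its front, where the cover opens, faces -x; +x is its back, with the hinge. On its -y side stands a quadrant: a thin aluminium arc, radius 119 mm about the hinge line, up to 175 mm above the worktop.
- cover: The cover: steel sheet 122 x 150 x 4 mm, hinged along the back of the lamp box; lies level when shut and its front edge rises as it opens, up to at most 1.05 rad. Origin on the hinge line, its x and y are those of the lamp when shut; it turns about its +y (= the lamp's y). A spring always pulls it shut: about 4 N at the lift tab when shut, about 7.5 N at 0.85 rad; let go, it snaps shut.
- cover_hinge (a point): Middle of the hinge line, at the back of the lamp box, 64 mm above the worktop; the hinge line runs along the lamp's y.
- cover_tab (a point): Centre of the lift tab on the cover: a black disc 24 mm across and 16 mm thick standing on edge, its flat faces to the lamp's +y and -y, carried on a strip about 30 mm ahead of the middle of the cover's front edge. 152 mm from the hinge line, 6 mm above the cover's plane, 70 mm above the worktop when shut. Free space all round it; it can be pinched from above across its flat faces and can turn between the fingers as the cover lifts.
- pointer_tip (a point): Tip of the small dark pointer on the cover's -y side edge, 109 mm from the hinge line; it travels just inside the quadrant's arc.
- mark (a point): The mark: point on the pointer's path beside the middle of the index block, a dark steel block 20 mm long along the arc, 14 mm deep and 10 mm thick, with a small round screw head, clamped on the quadrant's arc at an angle that differs each time (cover angle 0.45 to 0.85 rad). Where pointer_tip and this point coincide, the cover is at the marked angle.
- ring: Bystander, to be left alone: plain steel setting ring lying flat, 45 mm across, 12 mm high. Origin: centre of its underside.
- eyeglass: Bystander, to be left alone: black folding loupe lying flat, 36 mm across, 19 mm high. Origin: centre of its underside.
- coupling: Bystander, to be left alone: pipe coupling standing upright, 31x28x56 mm. Origin: centre of its underside.
- nut: Bystander, to be left alone: grey hexagonal spanner nut, 29x26x23 mm. Origin: centre of its underside.
- driver: Bystander, to be left alone: short screwdriver lying down, 136 mm long, 20 mm thick. Origin: centre of its underside.

How it is judged:
On the way:
1. the collet stands free on top of the rest (horizontal distance between collet and rest_top below 0.009 m and z of collet in the frame of rest_top between -0.004 and 0.005 m and angle between collet's own z axis and vertical below 0.12 rad and linear speed of collet below 0.03 m/s and contact force between each of the arm, the fingers and collet below 0.1 N), for 0.3 s.
At the end, for the whole second after the job is handed in: The collet stands upright (within 0.12 rad) and free on the rest's top, its foot centre within 9 mm of the top's centre; the cover is held still by the fingers (contact above 1 N), with the pointer tip within 10 mm (half the index block's length, about 0.09 rad) of the mark (all of step 1 and distance between pointer_tip and mark below 0.01 m and contact force between the fingers and cover above 1 N and angular speed of cover below 0.1 rad/s); the arm keeps its last pose, push and grip.
It fails at once if the index block is shifted on the quadrant (distance of mark from where it was at the start of the episode above 0.006 m).
It fails at once if a bystander is pushed more than 30 mm (distance of any of ring, eyeglass, coupling, nut, driver from where it was at the start of the episode above 0.03 m).
It also fails if it takes over 59 s, if anything falls off the work surface, if the arm or the gripper's body presses on something with over 40 N, if the wrist force passes 120 N, or if a joint passes its speed limit or range.

## Working session

There is one attempt and no reset: what is moved stays moved. The work goes in short steps, Python scripts to look and compute and a shell command to move; the robot and the scene stay as the last step left them, time stands still between calls to the robot, and variables do not carry over. Pictures are saved under pics/ and viewed, and the job is handed in when it is done.

```bash
mkdir -p pics; ls; python3 - <<'E'
from plant import robot, get_image
import cv2
print(robot.sense())
for n in ("scene","top","wrist"):
    d=get_image(n); cv2.imwrite(f"pics/{n}0.png",d["color"][:,:,::-1]); print(n,d["fx"],d["fy"],d["cx"],d["cy"],d["pose"].round(4).tolist(),d.keys())
E
```

```text
pics
{'time': 0.0, 'qpos': array([-1.37827969e+00,  5.28189165e-02,  1.40171337e+00,  3.90538933e-05,
        1.68856174e+00, -7.02924116e-02]), 'qvel': array([-1.48332269e-04,  2.26415777e-04,  2.46261480e-04, -5.64590004e-04,
       -8.03208479e-06, -1.15892454e-03]), 'effort': array([-1.38385047e-03, -3.81669724e+01, -3.60192990e+01, -2.16827502e-04,
        6.05031790e-03, -2.09151472e-05]), 'ee_pos': array([ 0.13637919, -0.50671546,  0.25248746]), 'tcp_rot': array([-3.11301955e+00, -4.11442904e-01,  8.31819007e-05]), 'force': array([ 0.04269636, -0.07956211, -0.76689537]), 'torque': array([-0.01137374,  0.00187592, -0.03619283]), 'opening': 0.0852983999019134}
scene 537.4227734889855 537.4227734889855 322.05087816176814 245.66665027113694 [[-0.7856, 0.3627, -0.5012, -0.1123], [-0.6185, -0.4408, 0.6505, 0.7241], [0.015, 0.8211, 0.5706, 0.7925], [0.0, 0.0, 0.0, 1.0]] dict_keys(['color', 'fx', 'fy', 'cx', 'cy', 'pose'])
top 456.30341250488385 456.30341250488385 321.60625487202407 245.40600982875247 [[0.0116, 0.9917, -0.1281, 0.4152], [-0.9999, 0.0125, 0.0063, -0.0674], [0.0078, 0.1281, 0.9917, 1.0583], [0.0, 0.0, 0.0, 1.0]] dict_keys(['color', 'fx', 'fy', 'cx', 'cy', 'pose'])
wrist 371.64829954431775 371.64829954431775 317.6053424385216 240.4771381643045 [[0.2604, 0.9194, 0.2946, 0.2116], [-0.9655, 0.2485, 0.078, -0.4862], [-0.0015, -0.3048, 0.9524, 0.3717], [0.0, 0.0, 0.0, 1.0]] dict_keys(['color', 'fx', 'fy', 'cx', 'cy', 'pose'])
```

View pics/scene0.png

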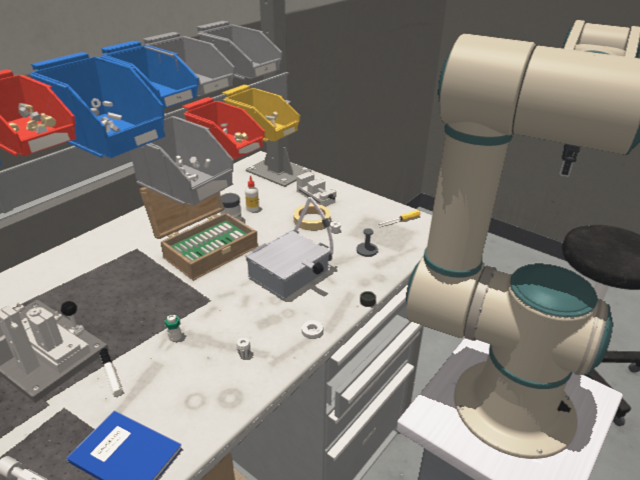

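View pics/top0.png

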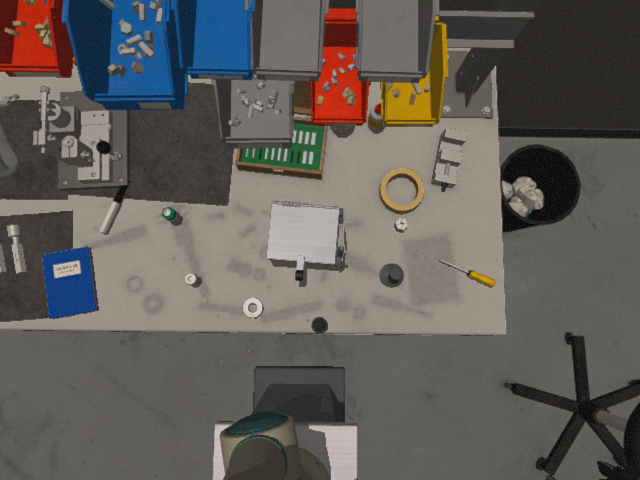

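View pics/wrist0.png

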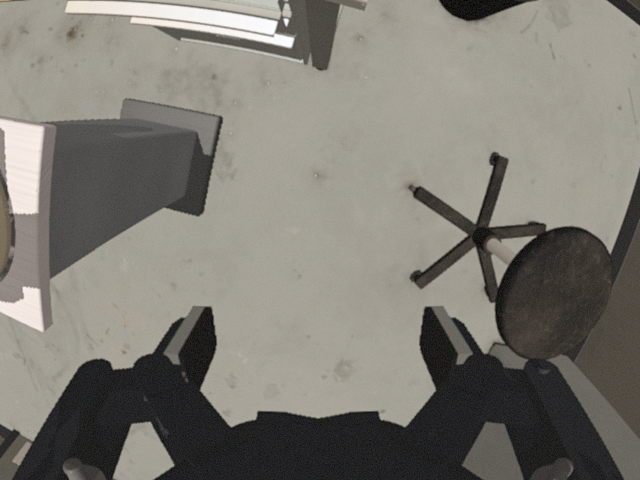

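The collet is near (192,280) in top and (243,348) in scene. The rest is near (393,275) in top, and the lamp near (305,235). I'll enlarge these.

```bash
cat > h.py <<'E'
import numpy as np, cv2
from plant import robot, get_image
from scipy.spatial.transform import Rotation as R
def ray(d,u,v,fish=False):
    x=(u-d["cx"])/d["fx"]; y=(v-d["cy"])/d["fy"]
    if fish:
        r=np.hypot(x,y); s=np.sin(r)/max(r,1e-9); c=np.array([x*s,-y*s,-np.cos(r)])
    else: c=np.array([x,-y,-1.]); c/=np.linalg.norm(c)
    return d["pose"][:3,3], d["pose"][:3,:3]@c
def atz(d,u,v,z,fish=False):
    o,w=ray(d,u,v,fish); return o+w*(z-o[2])/w[2]
def tri(rs):
    A=0;b=0
    for o,w in rs:
        P=np.eye(3)-np.outer(w,w); A=A+P; b=b+P@o
    p=np.linalg.solve(A,b)
    return p,[np.linalg.norm((np.eye(3)-np.outer(w,w))@(p-o)) for o,w in rs]
def proj(d,p,fish=False):
    c=d["pose"][:3,:3].T@(np.asarray(p)-d["pose"][:3,3]); x,y,z=c[0],-c[1],-c[2]
    if fish:
        r=np.hypot(x,y); t=np.arctan2(r,z); x,y,z=x/r*t,y/r*t,1
    return d["cx"]+d["fx"]*x/z, d["cy"]+d["fy"]*y/z
def crop(d,name,u,v,w,h,k):
    c=d["color"][v:v+h,u:u+w,::-1]; cv2.imwrite(f"pics/{name}.png",cv2.resize(c,None,fx=k,fy=k,interpolation=cv2.INTER_CUBIC))
E
python3 - <<'E'
from h import *
t=get_image("top"); s=get_image("scene")
crop(t,"t_lamp",250,190,160,120,5); crop(s,"s_lamp",230,180,160,120,5)
crop(t,"t_col",150,200,120,120,5); crop(s,"s_col",160,300,120,80,6)
E
```

```text
(no output)
```

View pics/t_lamp.png

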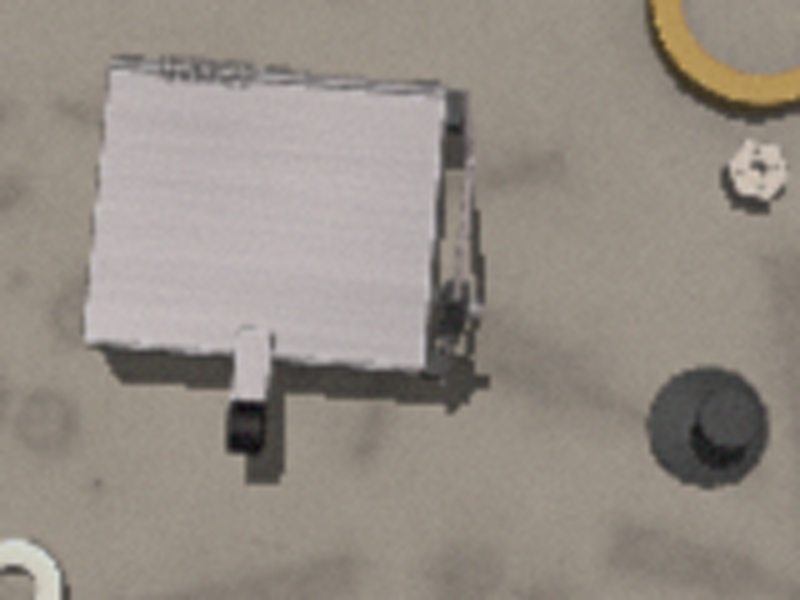

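View pics/s_lamp.png

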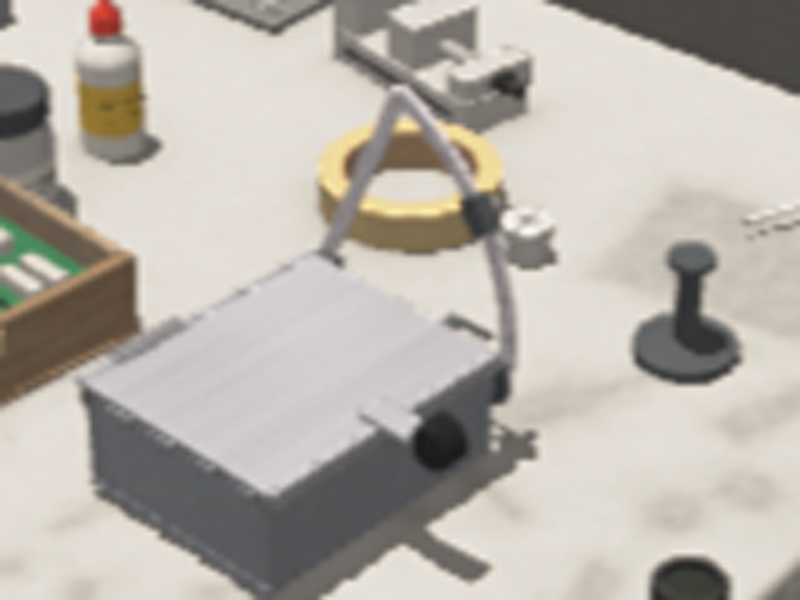

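View pics/t_col.png

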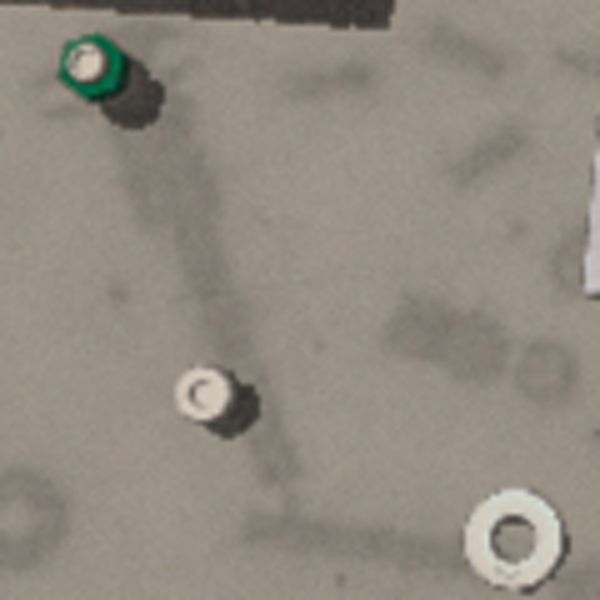

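View pics/s_col.png

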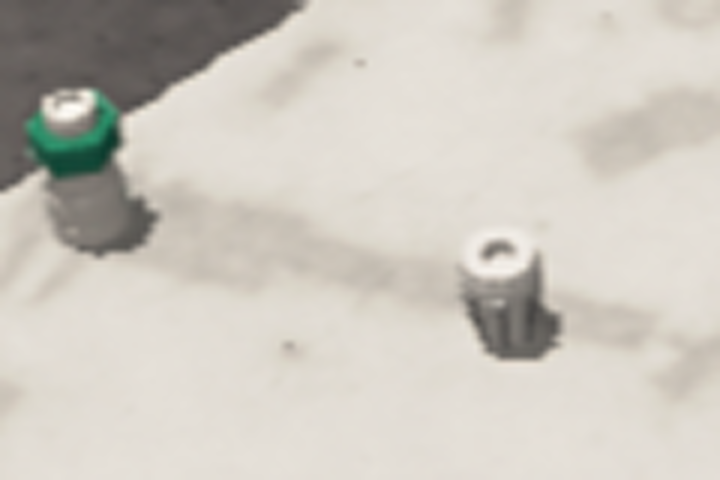

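```bash
python3 - <<'E'
from h import *
t=get_image("top"); s=get_image("scene")
T=lambda x,y:(250+(x+.5)/5-.5,190+(y+.5)/5-.5)
S=lambda x,y:(230+(x+.5)/5-.5,180+(y+.5)/5-.5)
def two(n,a,b,z):
    p,e=tri([ray(t,*a),ray(s,*b)]); print(n,p.round(4),np.round(e,4),"top@z",atz(t,*a,z).round(4),"sc@z",atz(s,*b,z).round(4))
two("collet top",(190.2,278.4),(242.9,341.9),.036)
two("rest top",T(725,417),S(692,255),.06)
print("rest foot",atz(t,*T(708,427),.003))
two("tab",T(247,426),S(440,442),.07)
two("block",T(453,310),S(480,212),.13)
c=[atz(t,*T(*p),.066) for p in ((110,68),(445,92),(425,370),(86,343))]
print(np.round(c,4)); 
for i in range(4): print(np.linalg.norm(c[i]-c[i-1]), np.degrees(np.arctan2(*(c[i]-c[i-1])[1::-1])))
for n,a in (("ring",(252.7,307.7)),("eyegl",(319,325)),):print(n,atz(t,*a,.012))
print("nut", atz(t,*T(758,170),.02))
print(R.from_rotvec(robot.sense()["tcp_rot"]).as_matrix().round(3).tolist(), robot.nose_length)
E
```

```text
collet top [0.469  0.2187 0.0349] [0.0005 0.0005] top@z [0.4693 0.2187 0.036 ] sc@z [0.4677 0.2192 0.036 ]
rest top [ 0.4843 -0.235   0.0598] [0.0011 0.0011] top@z [ 0.4852 -0.2344  0.06  ] sc@z [ 0.4833 -0.2355  0.06  ]
rest foot [ 0.48447361 -0.23600356  0.003     ]
tab [ 0.4776 -0.0258  0.0688] [0.0006 0.0006] top@z [ 0.4781 -0.0255  0.07  ] sc@z [ 0.4761 -0.0249  0.07  ]
block [ 0.5227 -0.1116  0.1298] [0.0001 0.0001] top@z [ 0.5228 -0.1115  0.13  ] sc@z [ 0.5224 -0.1114  0.13  ]
[[ 0.6363  0.0383  0.066 ]
 [ 0.6275 -0.1104  0.066 ]
 [ 0.5037 -0.1025  0.066 ]
 [ 0.5137  0.0456  0.066 ]]
0.12283579042057335 -3.420511161497131
0.1489292729107465 -93.41622498053731
0.12399735949209767 176.3536630397455
0.14844500053850257 86.13582187500059
ring [0.40586342 0.080684   0.012     ]
eyegl [ 0.36884612 -0.07023579  0.012     ]
nut [ 0.6024736  -0.25737731  0.02      ]
[[0.966, 0.26, -0.0], [0.26, -0.966, 0.0], [0.0, -0.0, -1.0]] 0.022
```

Measurements agree: collet (0.469, 0.219), rest top (0.484, -0.235), tab (0.478, -0.026, 0.069). The lamp's x axis is yawed about -3.6° and the block sits at about 0.57 rad. I'll yaw the jaws to the lamp first and keep that yaw throughout.

```bash
python3 -m pendant '[[[0,0,0],[0,0,1],100],[[0,0,0],[0,0,1],100],[[0,0,0],[0,0,1],100],[[0,0,0],[0,0,1],100],[[1,0,0],[0,0,0],100],[[1,0,0],[0,0,0],100],[[1,0,0],[0,0,0],100],[[1,0,0],[0,0,0],100],[[1,0,0],[0,0,0],100],[[1,0,0],[0,0,0],100],[[1,0,0],[0,0,0],100],[[1,0,0],[0,0,0],100]]'
cat > st.py <<'E'
from h import *
import sys
s=robot.sense(); M=R.from_rotvec(s["tcp_rot"]).as_matrix()
print(round(s["time"],2),s["ee_pos"].round(4),"yaw-x",np.degrees(np.arctan2(M[1,0],M[0,0])).round(2),"z",M[:,2].round(3),"F",s["force"].round(1),"open",round(s["opening"],4),"q",s["qpos"].round(2))
if len(sys.argv)>3:
    print("rows:",(M.T@(np.array(list(map(float,sys.argv[1:4])))-s["ee_pos"])/.025).round(3))
E
python3 st.py 0.469 0.2187 0.2
```

```text
time: 1.35
ee_pos: [0.3373, -0.5183, 0.2532]
tcp_rot: [-3.14, 0.09, 0.0]
force: [-0.1, -0.6, 0.7]
opening: 0.0851
1.35 [ 0.3373 -0.5183  0.2532] yaw-x -3.28 z [-0.  0. -1.] F [-0.1 -0.6  0.7] open 0.0851 q [-1.05  0.32  1.1  -0.    1.72  0.57]
rows: [  3.573 -29.733   2.128]
```

```bash
python3 -m pendant '[[[0.3,-1,0],[0,0,0],100],[[0.3,-1,0],[0,0,0],100],[[0.3,-1,0],[0,0,0],100],[[0.3,-1,0],[0,0,0],100],[[0.3,-1,0],[0,0,0],100],[[0.3,-1,0],[0,0,0],100],[[0.3,-1,0],[0,0,0],100],[[0.3,-1,0],[0,0,0],100],[[0.3,-1,0],[0,0,0],100],[[0.3,-1,0],[0,0,0],100],[[0.3,-1,0],[0,0,0],100],[[0.3,-1,0],[0,0,0],100]]'
python3 -m pendant '[[[0,-1,0],[0,0,0],100],[[0,-1,0],[0,0,0],100],[[0,-1,0],[0,0,0],100],[[0,-1,0],[0,0,0],100],[[0,-1,0],[0,0,0],100],[[0,-1,0],[0,0,0],100],[[0,-1,0],[0,0,0],100],[[0,-1,0],[0,0,0],100],[[0,-1,0],[0,0,0],100],[[0,-1,0],[0,0,0],100],[[0,-1,0],[0,0,0],100],[[0,-1,0],[0,0,0],100]]'; python3 st.py 0.469 0.2187 0.2
```

```text
time: 2.35
ee_pos: [0.4433, -0.2228, 0.2534]
tcp_rot: [3.14, -0.09, 0.0]
force: [0.3, -0.1, -0.4]
opening: 0.0857
time: 3.35
ee_pos: [0.4601, 0.0767, 0.2533]
tcp_rot: [3.14, -0.09, 0.0]
force: [1.2, -0.9, -0.7]
opening: 0.0856
3.35 [0.4601 0.0767 0.2533] yaw-x -3.28 z [ 0. -0. -1.] F [ 1.2 -0.9 -0.7] open 0.0856 q [ 0.09 -0.12  1.56 -0.    1.69  1.71]
rows: [ 0.03  -5.691  2.134]
```

```bash
python3 -m pendant '[[[0,-1,0],[0,0,0],100],[[0,-1,0],[0,0,0],100],[[0,-1,0],[0,0,0],100],[[0,-1,0],[0,0,0],100],[[0,-0.9,0.8],[0,0,0],100],[[0,-0.5,1],[0,0,0],100],[[0,0,1],[0,0,0],100],[[0,0,1],[0,0,0],100],[[0,0,1],[0,0,0],100],[[0,0,0],[0,0,0],100]]'; python3 st.py 0.469 0.2187 0.029
python3 - <<'E'
from h import *
w=get_image("wrist"); cv2.imwrite("pics/w1.png",w["color"][:,:,::-1])
s=robot.sense();print(proj(w,(0.469,.2187,.036),True))
E
```

```text
time: 4.18
ee_pos: [0.4653, 0.2094, 0.1278]
tcp_rot: [3.137, -0.089, -0.014]
force: [-1.0, -0.6, -0.5]
opening: 0.0856
4.18 [0.4653 0.2094 0.1278] yaw-x -3.26 z [-0.009 -0.003 -1.   ] F [-1.  -0.6 -0.5] open 0.0856 q [ 0.35  0.1   1.61 -0.    1.45  1.98]
rows: [ 0.16  -0.395  3.949]
(np.float64(301.9092308280773), np.float64(250.64251272594893))
```

View pics/w1.png

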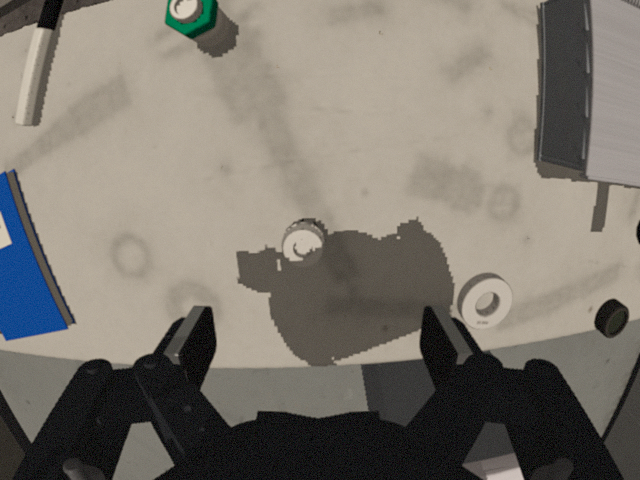

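The wrist view shows the collet's top centre at about (303,243), slightly off the predicted (302,250). The arm was still settling, so I'll look again while it is still.

```bash
python3 -m pendant '[[[0,-0.4,0],[0,0,0],100],[[0,0,0],[0,0,0],100],[[0,0,0],[0,0,0],100]]'; python3 st.py 0.469 0.2187 0.029
python3 - <<'E'
from h import *
w=get_image("wrist"); crop(w,"w2",220,160,160,120,5)
print(proj(w,(0.469,.2187,.036),True))
for g in ((300,240),(300,250)): print(g,atz(w,*g,.036,True))
E
```

```text
time: 4.48
ee_pos: [0.4695, 0.2211, 0.1354]
tcp_rot: [-3.139, 0.089, -0.005]
force: [0.2, 0.4, 0.2]
opening: 0.0855
4.48 [0.4695 0.2211 0.1354] yaw-x -3.24 z [ 0.003  0.001 -1.   ] F [0.2 0.4 0.2] open 0.0855 q [ 0.37  0.1   1.59 -0.    1.45  2.  ]
rows: [-0.027  0.102  4.256]
(np.float64(322.34149152253866), np.float64(253.47744345479177))
(300, 240) [0.47857667 0.23201804 0.036     ]
(300, 250) [0.47205965 0.23247785 0.036     ]
```

View pics/w2.png

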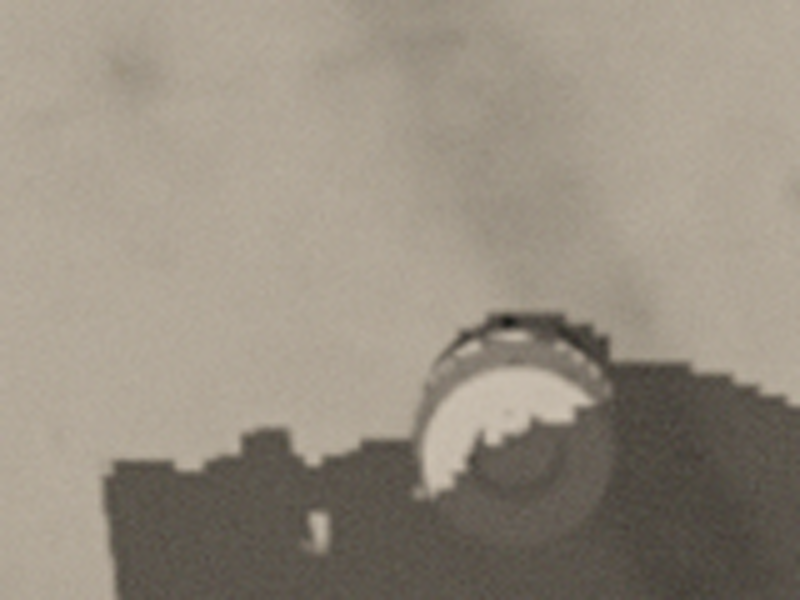

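Collet centre confirmed to within about 2 mm. Going down with a gentle end.

```bash
python3 -m pendant '[[[0,0.1,0.7],[0,0,0],100],[[0,0,0.7],[0,0,0],100],[[0,0,0.7],[0,0,0],100],[[0,0,0.7],[0,0,0],100],[[0,0,0.6],[0,0,0],100],[[0,0,0.5],[0,0,0],100],[[0,0,0.3],[0,0,0],100],[[0,0,0],[0,0,0],100],[[0,0,0],[0,0,0],100],[[0,0,0],[0,0,0],100]]'; python3 st.py 0.470 0.2187 0.029
```

```text
time: 5.37
ee_pos: [0.4691, 0.218, 0.0295]
tcp_rot: [-3.14, 0.09, -0.003]
force: [-0.2, -0.3, -0.2]
opening: 0.0854
5.37 [0.4691 0.218  0.0295] yaw-x -3.28 z [ 0.002  0.001 -1.   ] F [-0.2 -0.3 -0.2] open 0.0854 q [ 0.36  0.23  1.67 -0.    1.24  1.99]
rows: [ 0.032 -0.031  0.022]
```

```bash
python3 -m pendant '[[[0.03,-0.03,0],[0,0,0],60],[[0,0,0],[0,0,0],45],[[0,0,0],[0,0,0],38],[[0,0,0],[0,0,0],30],[[0,0,0],[0,0,0],20],[[0,0,0],[0,0,0],10],[[0,0,0],[0,0,0],0],[[0,0,0],[0,0,0],0],[[0,0,0],[0,0,0],0],[[0,0,0],[0,0,0],0]]'; python3 st.py 0.470 0.2187 0.2
```

```text
time: 6.2
ee_pos: [0.4694, 0.2185, 0.0286]
tcp_rot: [-3.14, 0.09, -0.001]
force: [-0.1, 0.3, 4.3]
opening: 0.0238
6.2 [0.4694 0.2185 0.0286] yaw-x -3.28 z [ 0.001  0.    -1.   ] F [-0.1  0.3  4.3] open 0.0238 q [0.36 0.24 1.67 0.   1.24 1.99]
rows: [ 0.028 -0.009 -6.856]
```

```bash
python3 -m pendant '[[[0,0,-0.2],[0,0,0],0],[[0,0,-0.5],[0,0,0],0],[[0,0,-0.8],[0,0,0],0],[[0,0,-1],[0,0,0],0],[[0,0,-1],[0,0,0],0],[[0,0,-1],[0,0,0],0],[[0,0,-1],[0,0,0],0],[[0,0,-1],[0,0,0],0],[[0,0,-0.6],[0,0,0],0],[[0,0,-0.3],[0,0,0],0],[[0,0,0],[0,0,0],0],[[0,0,0],[0,0,0],0]]'; python3 st.py 0.4845 -0.235 0.2
python3 - <<'E'
from h import *
s=get_image("scene"); w=get_image("wrist"); p=robot.sense()["ee_pos"]; u,v=map(int,proj(s,p)); print(u,v)
crop(s,"s3",u-60,v-45,120,90,6); crop(w,"w3",200,180,240,180,3)
E
```

```text
time: 7.2
ee_pos: [0.4689, 0.2182, 0.2123]
tcp_rot: [3.14, -0.09, -0.002]
force: [0.2, -0.0, -0.8]
opening: 0.0236
7.2 [0.4689 0.2182 0.2123] yaw-x -3.28 z [-0.001 -0.001 -1.   ] F [ 0.2 -0.  -0.8] open 0.0236 q [ 0.36  0.05  1.49 -0.    1.61  1.99]
rows: [ 1.662 18.064  0.502]
236 270
```

View pics/s3.png

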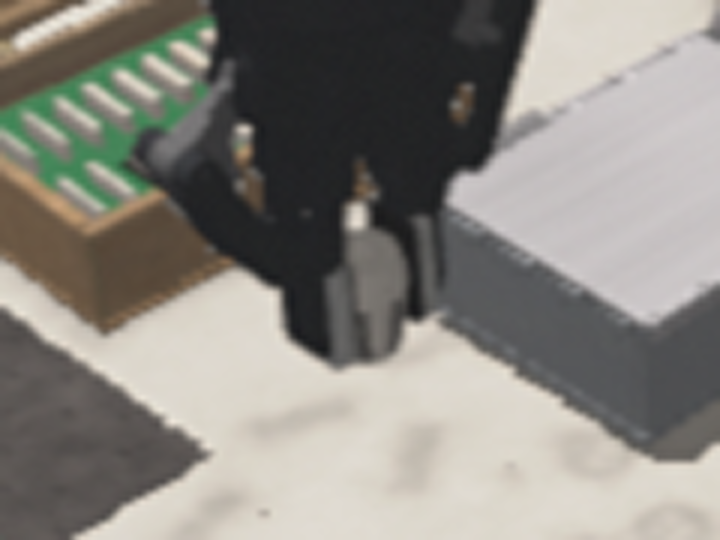

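View pics/w3.png

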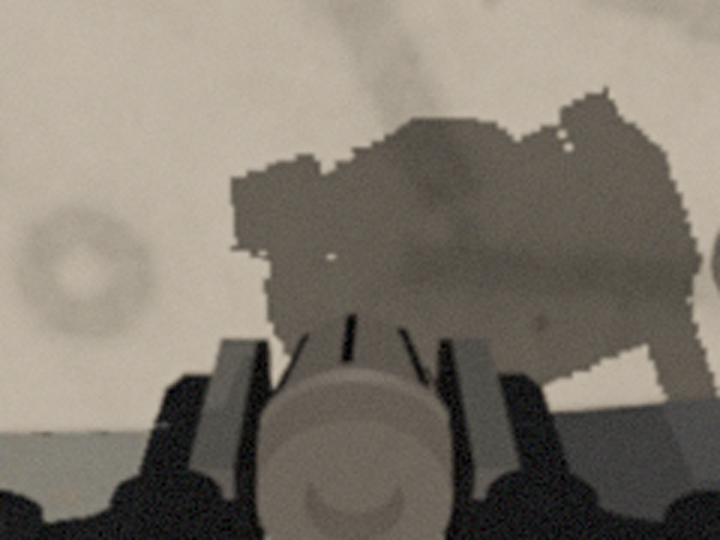

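```bash
python3 - <<'E'
from h import *
s=get_image("scene"); w=get_image("wrist"); p=robot.sense()["ee_pos"]
def circ(r,z,n=24): 
    a=np.linspace(0,2*np.pi,n); return [p+np.array([r*np.cos(t),r*np.sin(t),z-.0286]) for t in a]
for d,f,n,box,k in ((s,False,"s4",(176,225,120,90),6),(w,True,"w4",(200,180,240,200),3)):
    u,v,a,b=box; c=cv2.resize(d["color"][v:v+b,u:u+a,::-1],None,fx=k,fy=k,interpolation=cv2.INTER_CUBIC)
    for r,z,col in ((.014,.036,(0,0,255)),(.010,0,(0,255,0))):
        q=np.array([[( x-u+.5)*k,(y-v+.5)*k] for x,y in (proj(d,P,f) for P in circ(r,z))],np.int32)
        cv2.polylines(c,[q],True,col,1)
    cv2.imwrite(f"pics/{n}.png",c)
E
```

```text
(no output)
```

View pics/s4.png

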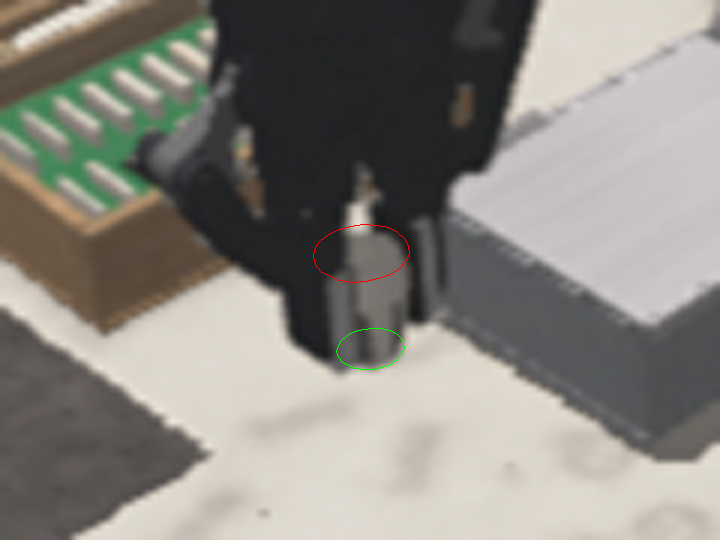

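View pics/w4.png

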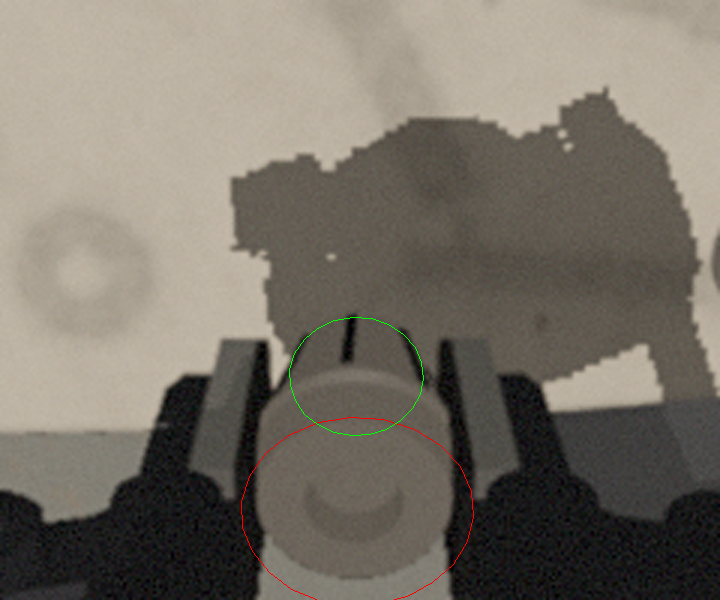

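The held collet looks upright, and its foot agrees with the predicted outline. Carrying it over to the rest, above the quadrant's height.

```bash
python3 -m pendant '[[[0,0.3,-0.5],[0,0,0],0],[[0,0.7,-0.5],[0,0,0],0],[[0.1,1,0],[0,0,0],0],[[0.1,1,0],[0,0,0],0],[[0.1,1,0],[0,0,0],0],[[0.1,1,0],[0,0,0],0],[[0.1,1,0],[0,0,0],0],[[0.1,1,0],[0,0,0],0],[[0.1,1,0],[0,0,0],0],[[0.1,1,0],[0,0,0],0],[[0.1,1,0],[0,0,0],0],[[0.1,1,0],[0,0,0],0]]'; python3 -m pendant '[[[0.1,1,0],[0,0,0],0],[[0.1,1,0],[0,0,0],0],[[0.1,1,0],[0,0,0],0],[[0.1,1,0],[0,0,0],0],[[0.1,1,0],[0,0,0],0],[[0.1,0.9,0],[0,0,0],0],[[0,0.7,0],[0,0,0],0],[[0,0.4,0],[0,0,0],0],[[0,0.1,0],[0,0,0],0],[[0,0,0],[0,0,0],0],[[0,0,0],[0,0,0],0]]';python3 st.py 0.4845 -0.235 0.115
```

```text
time: 8.4
ee_pos: [0.4781, -0.0592, 0.239]
tcp_rot: [3.14, -0.09, 0.001]
force: [-1.0, -0.1, -0.3]
opening: 0.024
time: 9.32
ee_pos: [0.4832, -0.235, 0.2385]
tcp_rot: [-3.14, 0.089, -0.0]
force: [0.0, 0.5, -1.4]
opening: 0.0232
9.32 [ 0.4832 -0.235   0.2385] yaw-x -3.25 z [ 0.  0. -1.] F [ 0.   0.5 -1.4] open 0.0232 q [-0.52  0.09  1.39  0.    1.66  1.11]
rows: [ 5.00e-02 -2.00e-03  4.94e+00]
```

Now down to 25 mm above the placing height, then compare the views.

```bash
python3 -m pendant '[[[0.05,0,0.4],[0,0,0],0],[[0,0,0.8],[0,0,0],0],[[0,0,1],[0,0,0],0],[[0,0,1],[0,0,0],0],[[0,0,0.8],[0,0,0],0],[[0,0,0.5],[0,0,0],0],[[0,0,0.3],[0,0,0],0],[[0,0,0],[0,0,0],0],[[0,0,0],[0,0,0],0],[[0,0,0],[0,0,0],0]]';python3 st.py 0.4845 -0.235 0.0895
python3 - <<'E'
from h import *
s=get_image("scene"); t=get_image("top"); w=get_image("wrist");p=robot.sense()["ee_pos"]
print(proj(s,(.4845,-.235,.06)),proj(w,(.4845,-.235,.06),1), proj(s,p-[0,0,.0286]),proj(w,p-[0,0,.0286],1))
u,v=map(int,proj(s,p)); print(u-60,v-45)
crop(s,"s5",u-60,v-45,120,90,6);crop(w,"w5",200,180,240,200,3)
E
```

```text
time: 10.15
ee_pos: [0.4852, -0.236, 0.1198]
tcp_rot: [3.139, -0.089, 0.004]
force: [-0.2, -0.5, 0.6]
opening: 0.0236
10.15 [ 0.4852 -0.236   0.1198] yaw-x -3.26 z [ 0.002 -0.001 -1.   ] F [-0.2 -0.5  0.6] open 0.0236 q [-0.52  0.18  1.54 -0.    1.43  1.11]
rows: [-0.035 -0.038  1.214]
(np.float64(367.47920776991026), np.float64(230.50656006575434)) (np.float64(316.36325738513057), np.float64(279.33106406154)) (np.float64(368.326097250585), np.float64(219.76756988108858)) (np.float64(318.3754098889495), np.float64(305.6962520750235))
309 164
```

View pics/s5.png

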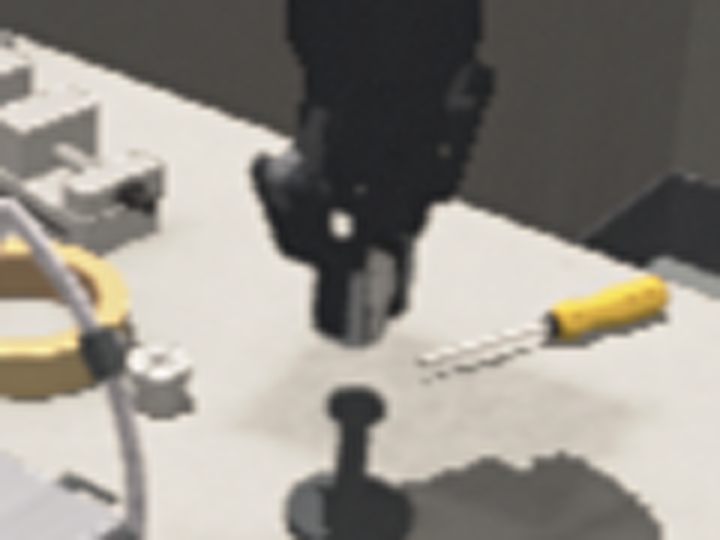

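View pics/w5.png

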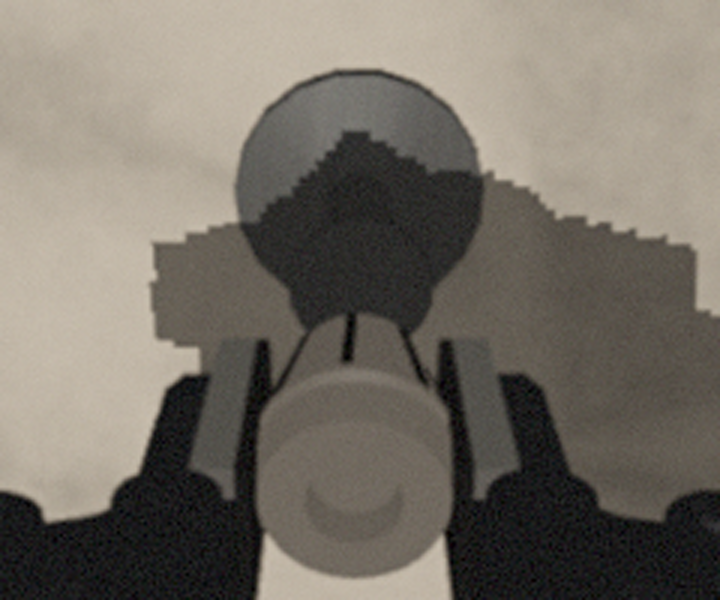

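```bash
python3 - <<'E'
from h import *
w=get_image("wrist");p=robot.sense()["ee_pos"]; print(p)
f=lambda x,y:(200+(x+.5)/3-.5,180+(y+.5)/3-.5)
print(atz(w,*f(360,188),.005,1),[atz(w,*f(*q),.004,1).round(4) for q in ((360,68),(236,188),(483,188))])
print([atz(w,*f(*q),.06,1).round(4) for q in ((290,300),(432,300))])
E
python3 st.py 0.4845 -0.2363 0.0895
```

```text
[ 0.48488742 -0.23592829  0.11926368]
[ 0.48692021 -0.2371744   0.005     ] [array([ 0.5136, -0.2387,  0.004 ]), array([ 0.4882, -0.2097,  0.004 ]), array([ 0.485 , -0.2645,  0.004 ])]
[array([ 0.4848, -0.2244,  0.06  ]), array([ 0.4834, -0.2493,  0.06  ])]
10.35 [ 0.4849 -0.2359  0.1193] yaw-x -3.28 z [ 0.001 -0.001 -1.   ] F [-0.2  0.5 -0.4] open 0.0239 q [-0.52  0.18  1.54 -0.    1.43  1.11]
rows: [-0.016  0.015  1.191]
```

```bash
python3 -m pendant '[[[0,0.02,0.3],[0,0,0],0],[[0,0,0.3],[0,0,0],0],[[0,0,0.25],[0,0,0],0],[[0,0,0.2],[0,0,0],0],[[0,0,0.1],[0,0,0],0],[[0,0,0],[0,0,0],0],[[0,0,0],[0,0,0],0],[[0,0,0],[0,0,0],0]]';python3 st.py 0.485 -0.2363 0.0885
python3 - <<'E'
from h import *
s=get_image("scene");crop(s,"s6",309,164,120,90,6)
E
```

```text
time: 11.02
ee_pos: [0.4845, -0.2362, 0.0895]
tcp_rot: [3.14, -0.09, -0.0]
force: [0.3, -0.1, 0.0]
opening: 0.0239
11.02 [ 0.4845 -0.2362  0.0895] yaw-x -3.28 z [-0. -0. -1.] F [ 0.3 -0.1  0. ] open 0.0239 q [-0.52  0.21  1.56 -0.    1.37  1.11]
rows: [0.021 0.002 0.039]
```

View pics/s6.png

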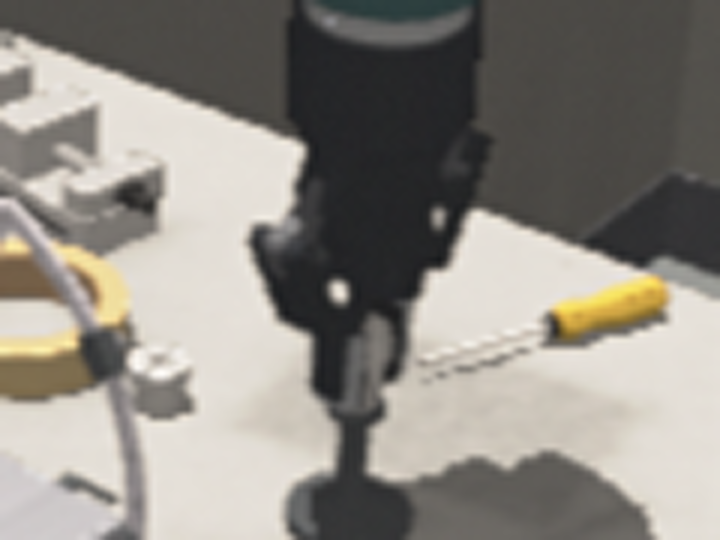

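The collet's foot is centred over the rest disc with almost no gap, and there is no contact force yet. I'll ease down for contact.

```bash
python3 -m pendant '[[[0.02,0,0.04],[0,0,0],0],[[0,0,0.02],[0,0,0],0],[[0,0,0],[0,0,0],0]]';python3 st.py;  python3 -m pendant '[[[0,0,0.02],[0,0,0],0],[[0,0,0.02],[0,0,0],0],[[0,0,0],[0,0,0],0]]';python3 st.py
```

```text
time: 11.32
ee_pos: [0.4852, -0.2364, 0.0886]
tcp_rot: [3.14, -0.09, 0.001]
force: [-1.4, 0.2, 3.0]
opening: 0.0239
11.32 [ 0.4852 -0.2364  0.0886] yaw-x -3.28 z [ 0.001 -0.001 -1.   ] F [-1.4  0.2  3. ] open 0.0239 q [-0.52  0.21  1.56 -0.    1.37  1.11]
time: 11.57
ee_pos: [0.4855, -0.2364, 0.0885]
tcp_rot: [3.14, -0.09, 0.002]
force: [-2.4, 1.0, 8.2]
opening: 0.0238
11.57 [ 0.4855 -0.2364  0.0885] yaw-x -3.27 z [ 0.002 -0.001 -1.   ] F [-2.4  1.   8.2] open 0.0238 q [-0.52  0.21  1.56  0.    1.37  1.11]
```

Contact came exactly at the expected height. I'll relieve the force a little and open gradually.

```bash
python3 -m pendant '[[[0,0,-0.03],[0,0,0],0],[[0,0,0],[0,0,0],25],[[0,0,0],[0,0,0],30],[[0,0,0],[0,0,0],35],[[0,0,0],[0,0,0],40],[[0,0,0],[0,0,0],50],[[0,0,0],[0,0,0],60],[[0,0,0],[0,0,0],70],[[0,0,0],[0,0,0],85],[[0,0,0],[0,0,0],85]]';python3 st.py
python3 - <<'E'
from h import *
s=get_image("scene");crop(s,"s7",309,164,120,90,6)
w=get_image("wrist");crop(w,"w7",200,180,240,200,3)
E
```

```text
time: 12.4
ee_pos: [0.4849, -0.2362, 0.0877]
tcp_rot: [3.14, -0.09, -0.0]
force: [0.3, -0.1, -0.4]
opening: 0.0727
12.4 [ 0.4849 -0.2362  0.0877] yaw-x -3.28 z [-0. -0. -1.] F [ 0.3 -0.1 -0.4] open 0.0727 q [-0.52  0.21  1.56 -0.    1.37  1.11]
```

View pics/s7.png

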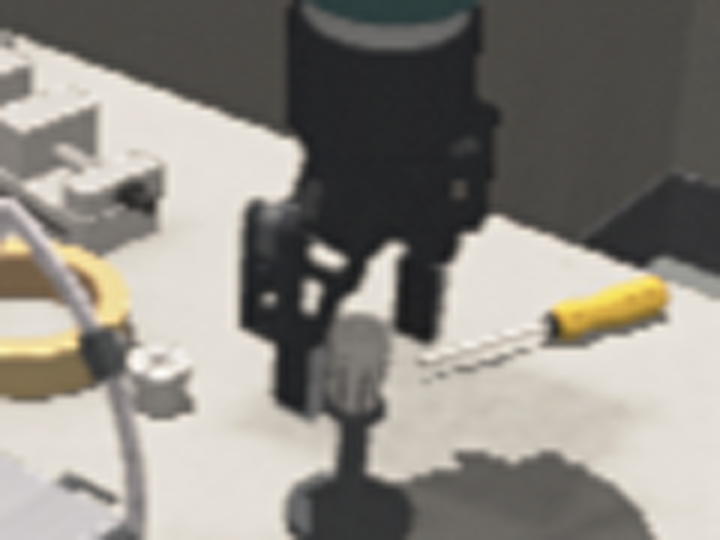

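View pics/w7.png

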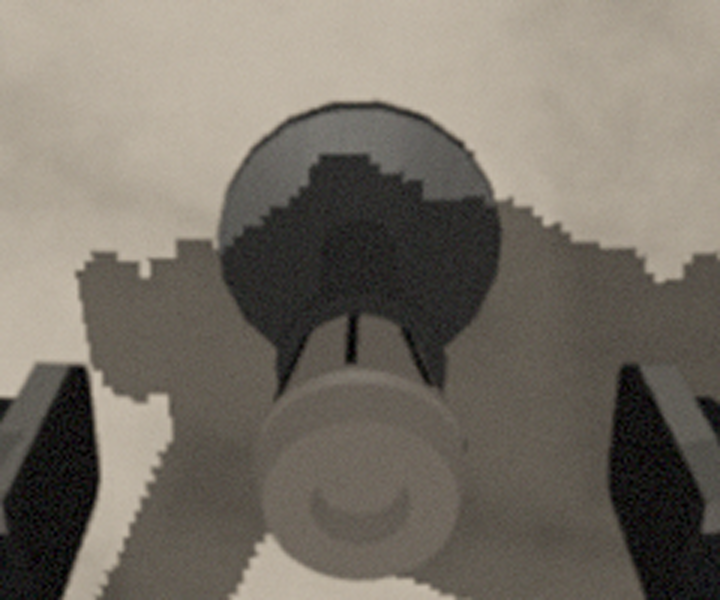

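The collet stands upright and free on the rest. Retreating straight up.

```bash
python3 -m pendant '[[[0,0,-0.3],[0,0,0],85],[[0,0,-0.6],[0,0,0],85],[[0,0,-0.8],[0,0,0],85],[[0,0,-1],[0,0,0],85],[[0,0,-1],[0,0,0],85],[[0,0,-1],[0,0,0],85],[[0,0,-0.8],[0,0,0],85],[[0,-0.4,-0.5],[0,0,0],85],[[0,-0.8,-0.1],[0,0,0],85],[[0,-1,0],[0,0,0],85],[[0,-1,0],[0,0,0],85],[[0,-1,0],[0,0,0],85]]';python3 st.py 0.4778 -0.0257 0.12
```

```text
time: 13.5
ee_pos: [0.4906, -0.1297, 0.2402]
tcp_rot: [-3.14, 0.09, 0.001]
force: [-0.6, 1.2, 0.4]
opening: 0.0726
13.5 [ 0.4906 -0.1297  0.2402] yaw-x -3.3 z [-0.  0. -1.] F [-0.6  1.2  0.4] open 0.0726 q [-0.33  0.01  1.47  0.    1.66  1.3 ]
rows: [-0.75  -4.123  4.811]
```

```bash
python3 -m pendant '[[[-0.25,-1,0],[0,0,0],85],[[-0.25,-1,0],[0,0,0],70],[[-0.2,-0.8,0],[0,0,0],70],[[0,-0.4,0.2],[0,0,0],70],[[0,-0.1,0.6],[0,0,0],70],[[0,0,1],[0,0,0],70],[[0,0,1],[0,0,0],70],[[0,0,0.8],[0,0,0],70],[[0,0,0.4],[0,0,0],70],[[0,0,0],[0,0,0],70],[[0,0,0],[0,0,0],70],[[0,0,0],[0,0,0],70]]';python3 st.py 0.4778 -0.0257 0.073
python3 - <<'E'
from h import *
s=get_image("scene");crop(s,"s8",300,170,140,105,5)
t=get_image("top");crop(t,"t8",360,230,80,80,7)
w=get_image("wrist");crop(w,"w8",140,160,320,240,2)
print(proj(w,(.4778,-.0257,.070),1))
E
```

```text
time: 14.5
ee_pos: [0.479, -0.0482, 0.1418]
tcp_rot: [3.14, -0.09, 0.004]
force: [0.2, 0.4, 0.3]
opening: 0.0601
14.5 [ 0.479  -0.0482  0.1418] yaw-x -3.29 z [ 0.002 -0.001 -1.   ] F [0.2 0.4 0.3] open 0.0601 q [-0.18 -0.01  1.69 -0.    1.46  1.45]
rows: [-0.105 -0.898  2.75 ]
(np.float64(278.1797929439176), np.float64(273.4992598729177))
```

View pics/s8.png

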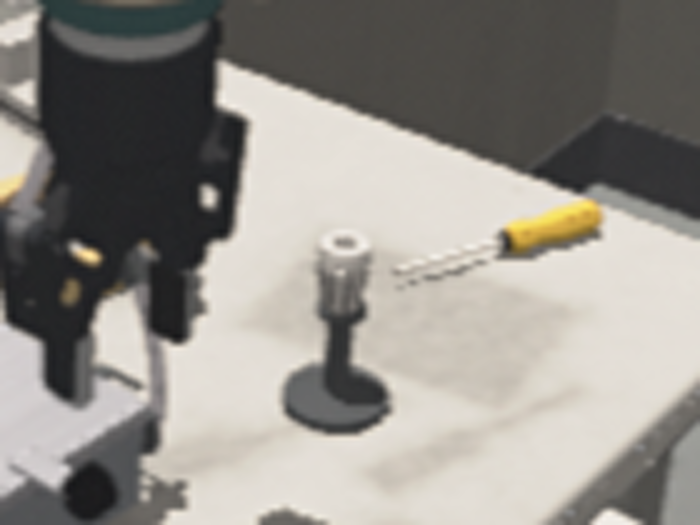

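View pics/t8.png

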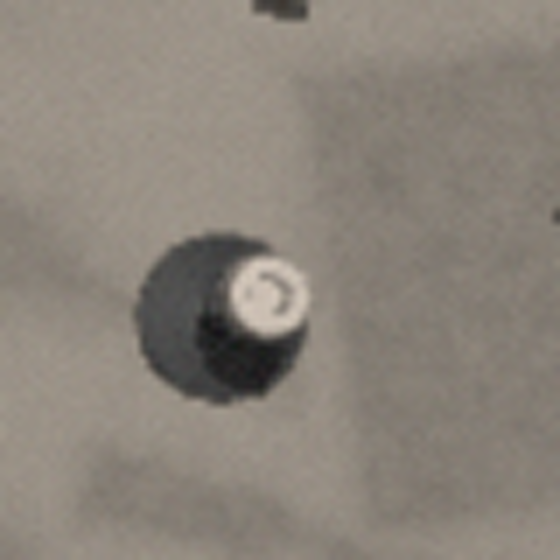

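View pics/w8.png

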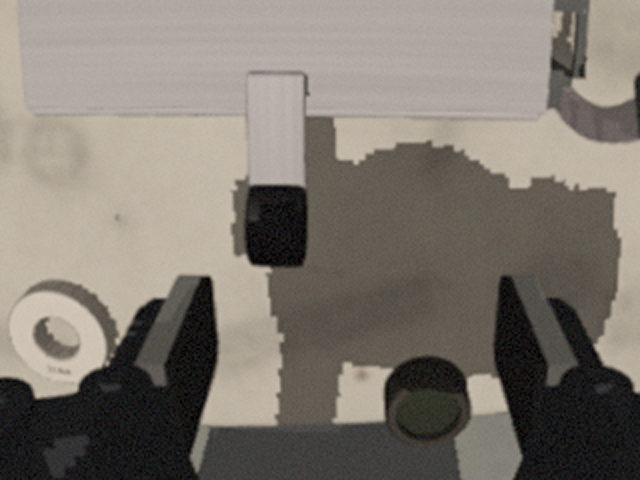

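The collet is confirmed upright on the rest in both views. The tab shows at (278.5,272.5) in wrist, within 1 px of prediction. Aligning and descending onto it.

```bash
python3 -m pendant '[[[-0.05,-0.5,0],[0,0,0],70],[[-0.05,-0.4,0],[0,0,0],60],[[0,0,0.4],[0,0,0],60],[[0,0,0.7],[0,0,0],60],[[0,0,0.7],[0,0,0],60],[[0,0,0.6],[0,0,0],60],[[0,0,0.35],[0,0,0],60],[[0,0,0],[0,0,0],60],[[0,0,0],[0,0,0],60],[[0,0,0],[0,0,0],60]]';python3 st.py 0.4778 -0.0257 0.073
```

```text
time: 15.48
ee_pos: [0.4776, -0.0256, 0.0725]
tcp_rot: [3.14, -0.09, 0.002]
force: [0.0, -0.1, 0.1]
opening: 0.0512
15.48 [ 0.4776 -0.0256  0.0725] yaw-x -3.28 z [ 0.002 -0.    -1.   ] F [ 0.  -0.1  0.1] open 0.0512 q [-0.13  0.07  1.76 -0.    1.31  1.5 ]
rows: [ 0.009  0.005 -0.022]
```

```bash
python3 -m pendant '[[[0,0,0],[0,0,0],45],[[0,0,0],[0,0,0],35],[[0,0,0],[0,0,0],25],[[0,0,0],[0,0,0],15],[[0,0,0],[0,0,0],5],[[0,0,0],[0,0,0],0],[[0,0,0],[0,0,0],0],[[0,0,0],[0,0,0],0]]';python3 st.py
python3 - <<'E'
from h import *
import numpy as np
s=robot.sense(); p=s["ee_pos"]; M=R.from_rotvec(s["tcp_rot"]).as_matrix()
tab=np.array([-.152,.006]); rel=[]
for th in (0,.1,.2,.3,.4,.5,.574,.65):
    x=tab[0]*np.cos(th)+tab[1]*np.sin(th); z=-tab[0]*np.sin(th)+tab[1]*np.cos(th)
    print(th, "rows cum x %.2f z %.2f"%((x+.152)/.025, -(z-.006)/.025))
E
```

```text
time: 16.15
ee_pos: [0.4773, -0.0259, 0.072]
tcp_rot: [3.139, -0.091, 0.001]
force: [-1.2, -4.9, 4.6]
opening: 0.0149
16.15 [ 0.4773 -0.0259  0.072 ] yaw-x -3.31 z [ 0.001 -0.001 -1.   ] F [-1.2 -4.9  4.6] open 0.0149 q [-0.13  0.07  1.76 -0.    1.31  1.5 ]
0 rows cum x 0.00 z -0.00
0.1 rows cum x 0.05 z -0.61
0.2 rows cum x 0.17 z -1.20
0.3 rows cum x 0.34 z -1.79
0.4 rows cum x 0.57 z -2.35
0.5 rows cum x 0.86 z -2.89
0.574 rows cum x 1.10 z -3.26
0.65 rows cum x 1.39 z -3.63
```

Gripped (15 mm). Lifting along the arc to about 0.5 rad.

```bash
python3 -m pendant '[[[0.01,0,-0.3],[0,0,0],0],[[0.04,0,-0.31],[0,0,0],0],[[0.05,0,-0.3],[0,0,0],0],[[0.07,0,-0.29],[0,0,0],0],[[0.08,0,-0.3],[0,0,0],0],[[0.09,0,-0.29],[0,0,0],0],[[0.11,0,-0.28],[0,0,0],0],[[0.12,0,-0.28],[0,0,0],0],[[0.14,0,-0.27],[0,0,0],0],[[0.15,0,-0.27],[0,0,0],0],[[0,0,0],[0,0,0],0],[[0,0,0],[0,0,0],0]]';python3 st.py
python3 - <<'E'
from h import *
s=get_image("scene");crop(s,"s9",250,160,130,100,6)
w=get_image("wrist");cv2.imwrite("pics/w9.png",w["color"][:,:,::-1])
E
```

```text
time: 17.15
ee_pos: [0.4963, -0.0273, 0.1411]
tcp_rot: [3.139, -0.091, -0.012]
force: [-5.0, -4.7, -5.4]
opening: 0.0151
17.15 [ 0.4963 -0.0273  0.1411] yaw-x -3.32 z [-0.008 -0.001 -1.   ] F [-5.  -4.7 -5.4] open 0.0151 q [-0.13  0.05  1.63 -0.    1.47  1.5 ]
```

View pics/s9.png

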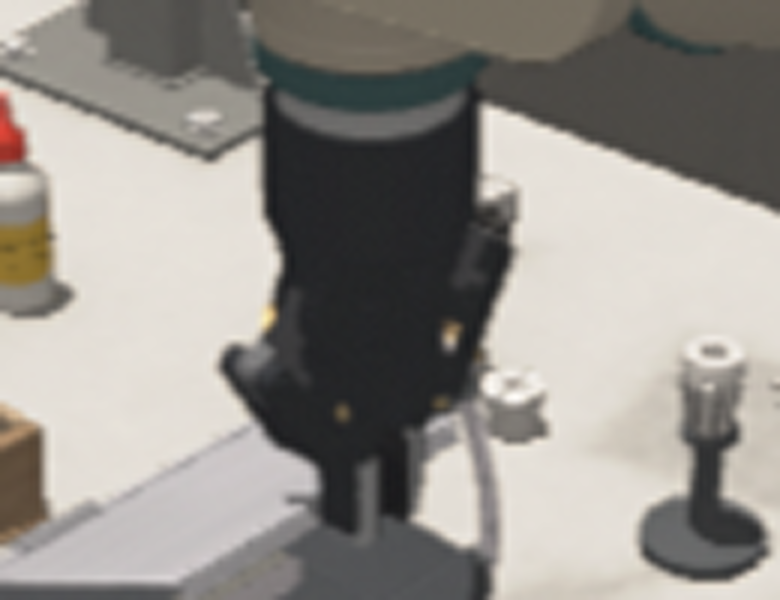

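View pics/w9.png

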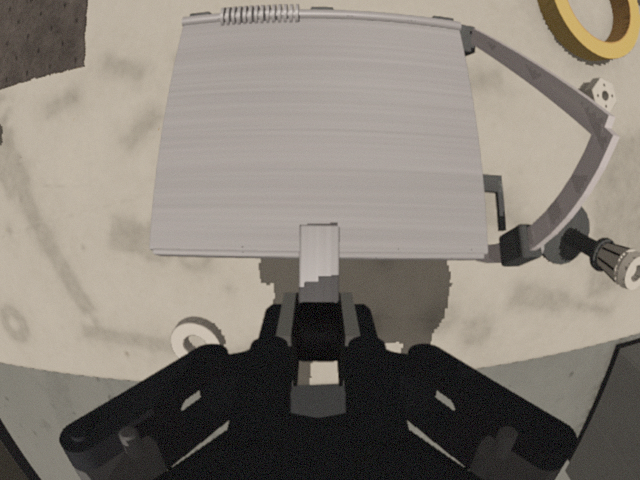

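```bash
python3 -m pendant '[[[0,0,0],[0,0,0],0]]' >/dev/null; python3 - <<'E'
from h import *
w=get_image("wrist");crop(w,"w10",440,150,160,130,5)
p=robot.sense()["ee_pos"];print(p)
a=np.radians(-3.5); ex=np.array([np.cos(a),np.sin(a),0]); ey=np.array([-ex[1],ex[0],0]); ez=np.array([0,0,1.])
g=p-[0,0,.003]
H=np.array([.6295,-.0354,.064])
r=g-H; x=r@ex; z=r[2]; print("radius",np.hypot(x,z),"angle",np.arctan2(z,-x)-np.arctan2(.006,.152))
for th in (.45,.5,.55,.6): 
  # pointer prediction
  q=H-.109*np.cos(th)*ex+.109*np.sin(th)*ez-.0785*ey
  print(th,np.round(proj(w,q,1),1), ((np.array(proj(w,q,1))-[440,150])*5).round(0))
E
```

```text
[ 0.49630219 -0.02722625  0.14108563]
radius 0.15263403137805673 angle 0.4673454943924414
0.45 [493.3 230. ] [266. 400.]
0.5 [498.7 227.7] [293. 389.]
0.55 [504.3 224.7] [322. 373.]
0.6 [510.2 220.8] [351. 354.]
```

View pics/w10.png

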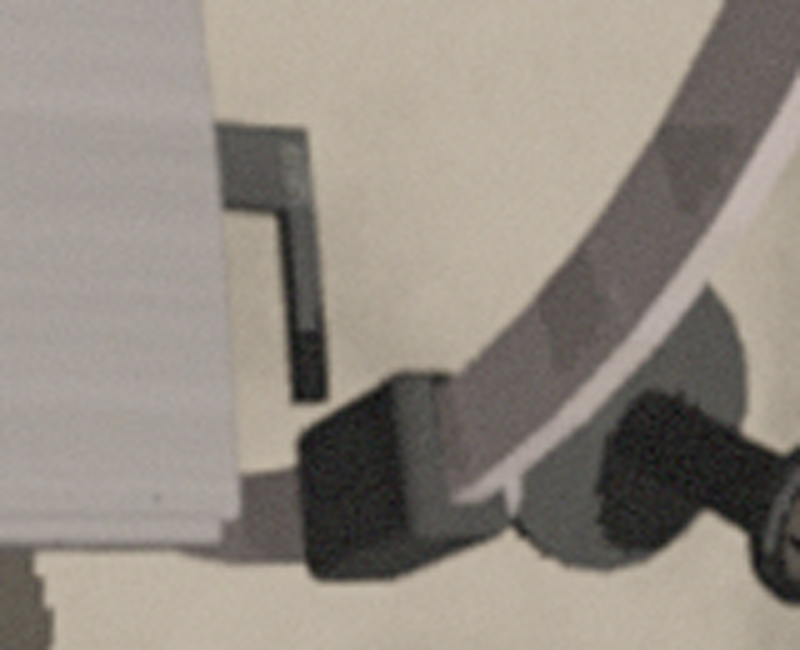

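The pointer is the dark L-bracket, with its tip at about (502,230). It sits below the block's middle, since the cover is near 0.47 rad. Raising towards 0.57.

```bash
python3 -m pendant '[[[0.11,0,-0.17],[0,0,0],0],[[0.12,0,-0.17],[0,0,0],0],[[0.12,0,-0.16],[0,0,0],0],[[0,0,0],[0,0,0],0],[[0,0,0],[0,0,0],0],[[0,0,0],[0,0,0],0]]';python3 st.py; python3 - <<'E'
from h import *
w=get_image("wrist");crop(w,"w11",440,150,160,130,5)
p=robot.sense()["ee_pos"]
a=np.radians(-3.5); ex=np.array([np.cos(a),np.sin(a),0]); ez=np.array([0,0,1.])
r=p-[0,0,.003]-[.6295,-.0354,.064]; x=r@ex; z=r[2]; print("radius",np.hypot(x,z),"angle",np.arctan2(z,-x)-np.arctan2(.006,.152))
E
```

```text
time: 17.88
ee_pos: [0.5045, -0.0278, 0.1532]
tcp_rot: [3.139, -0.091, -0.015]
force: [-8.2, -6.0, -5.7]
opening: 0.0148
17.88 [ 0.5045 -0.0278  0.1532] yaw-x -3.34 z [-0.01  -0.001 -1.   ] F [-8.2 -6.  -5.7] open 0.0148 q [-0.13  0.06  1.6  -0.    1.5   1.5 ]
radius 0.1520781964622713 angle 0.563387906752637
```

View pics/w11.png

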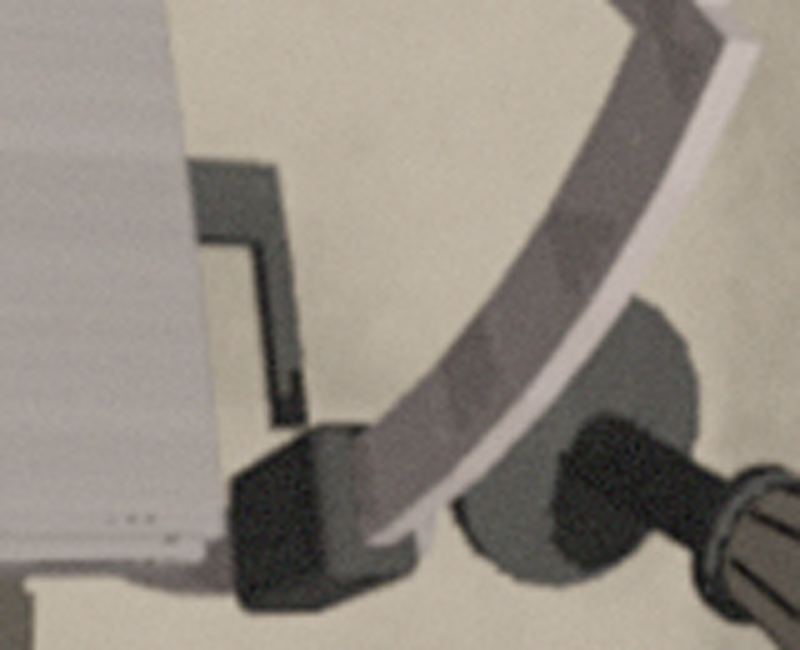

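```bash
cat > fit.py <<'E'
from h import *
from scipy.optimize import least_squares
w=get_image("wrist")
f=lambda x,y:(440+(x+.5)/5-.5,150+(y+.5)/5-.5)
a=np.radians(-3.5); ex=np.array([np.cos(a),np.sin(a),0]); ey=np.array([-ex[1],ex[0],0]); ez=np.array([0,0,1.])
H=np.array([.6295,-.0354,.064])
def P(r,th,y): return H-r*np.cos(th)*ex+r*np.sin(th)*ez+y*ey
def box(th,rc,y):
    c=P(rc,th,y); er=-np.cos(th)*ex+np.sin(th)*ez; et=np.sin(th)*ex+np.cos(th)*ez
    return {(i,j,k):c+.007*i*er+.010*j*et+.005*k*ey for i in(-1,1) for j in(-1,1) for k in(-1,1)}
img=cv2.resize(w["color"][150:280,440:600,::-1],None,fx=5,fy=5,interpolation=cv2.INTER_CUBIC)
px=lambda q:tuple(int(round(v)) for v in ((np.array(proj(w,q,1))-[440,150]+.5)*5-.5))
import sys
th,rc,y=map(float,sys.argv[1:4])
b=box(th,rc,y)
for k1 in b:
    for k2 in b:
        if sum(m!=n for m,n in zip(k1,k2))==1: cv2.line(img,px(b[k1]),px(b[k2]),(0,0,255) if k1[2]==k2[2]==1 else (0,160,0),1)
cv2.circle(img,px(P(.109,th,y+.0)),3,(255,0,0),-1)
# tip fit
tip=f(*map(float,sys.argv[4:6]))
r=least_squares(lambda v:np.array(proj(w,P(.109,v[0],v[1]),1))-tip,[.55,-.085]); print("tip theta,y",r.x,r.cost)
cv2.imwrite(sys.argv[6],img)
E
python3 fit.py .574 .119 -.083 289 425 pics/f1.png
```

```text
tip theta,y [ 0.548004   -0.08261747] 4.0389678347315804e-28
```

View pics/f1.png

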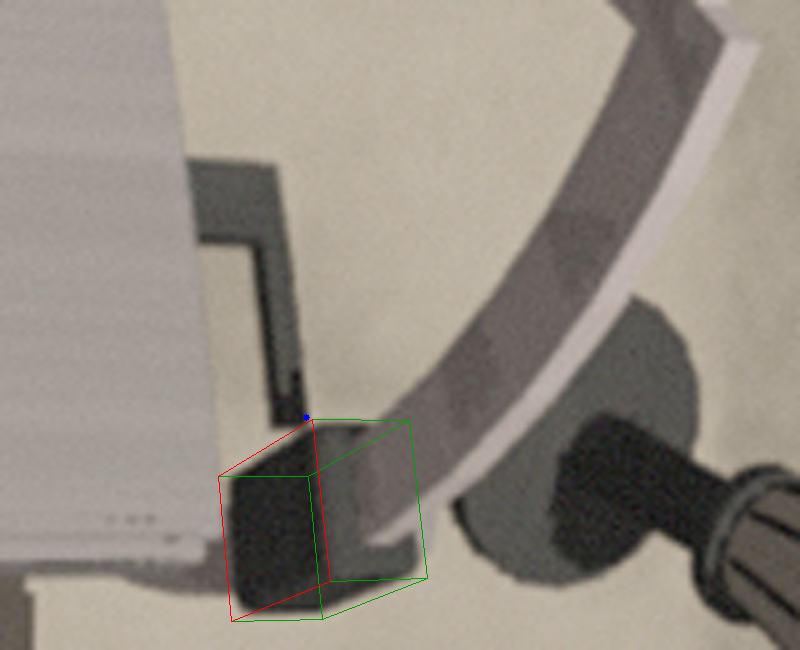

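```bash
python3 - <<'E'
import sys; sys.argv=["fit",".574",".119","-.083","289","425","pics/f_tmp.png"]
exec(open("fit.py").read())
obs={(-1,1,1):(318,428),(-1,-1,1):(232,485),(1,-1,1):(240,607),(1,1,1):(327,580)}
def res(v):
    b=box(*v); return np.concatenate([np.array(proj(w,b[k],1))-f(*o) for k,o in obs.items()])
q=least_squares(res,[.574,.119,-.083]); print(q.x,(q.fun*5).round(1))
E
python3 fit.py .562 .1195 -.0845 289 425 pics/f2.png
```

```text
tip theta,y [ 0.54800931 -0.08261764] 4.0389678347315804e-28
[ 0.51909113  0.11781008 -0.08710999] [  1.9   1.   -4.9 -13.2  -3.1   5.9   5.8   5.4]
tip theta,y [ 0.54801147 -0.08261816] 6.462348535570529e-27
```

```bash
python3 - <<'E'
from h import *
s=get_image("scene");crop(s,"s12",290,190,80,70,9)
t=get_image("top");crop(t,"t12",310,200,60,60,10)
E
```

```text
(no output)
```

View pics/s12.png

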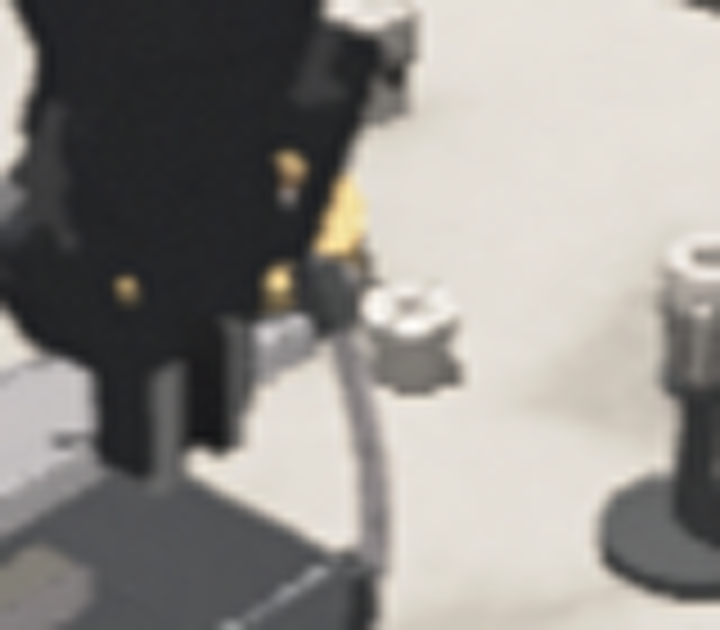

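View pics/t12.png

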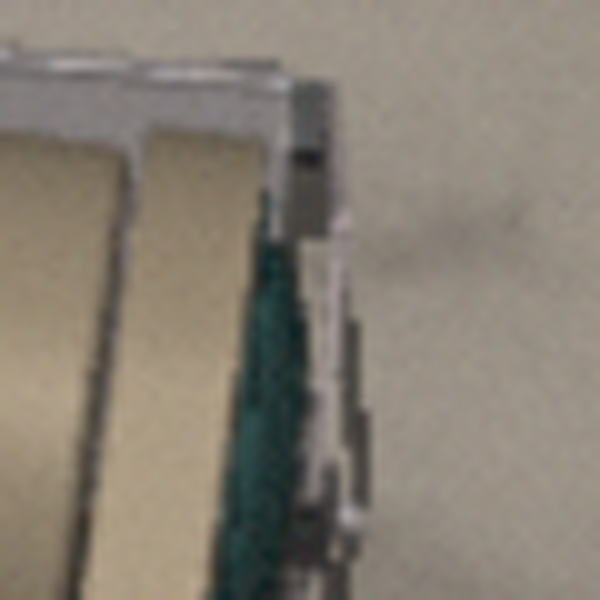

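```bash
python3 - <<'E'
import sys; sys.argv=["fit",".574",".119","-.083","289","425","pics/f_tmp.png"]
exec(open("fit.py").read())
s=get_image("scene");t=get_image("top")
S=lambda x,y:(230+(x+.5)/5-.5,180+(y+.5)/5-.5)
im=cv2.imread("pics/s_lamp.png")[150:300,400:560]; k=5
o,d=ray(s,*S(480.5,213))
for y in (-.078,-.081,-.084,-.087,-.090):
    l=(y-(o-H)@ey)/(d@ey); p=o+l*d-H; print(y,np.hypot(p@ex,p[2]),np.arctan2(p[2],-p@ex))
outs=[]
for th in (.52,.55,.58):
    b=box(th,.119,-.0845); c=cv2.resize(im,None,fx=4,fy=4)[:, :]
    pp=lambda q:tuple(int(round(v)) for v in (((np.array(proj(s,q))-[230,180]+.5)*5-.5)-[400,150])*4)
    for k1 in b:
        for k2 in b:
            if sum(m!=n for m,n in zip(k1,k2))==1: cv2.line(c,pp(b[k1]),pp(b[k2]),(0,0,255),1)
    outs.append(c[100:400,150:410])
cv2.imwrite("pics/f3.png",np.hstack(outs))
E
```

```text
tip theta,y [ 0.5480169  -0.08261814] 1.6155871338926322e-27
-0.078 0.1269435180142057 0.5773513087447367
-0.081 0.12341771628530795 0.5717884158798966
-0.084 0.11989595836963546 0.5658985290065496
-0.087 0.1163786113798439 0.5596523906287914
-0.09 0.11286608770158957 0.5530172056262581
```

View pics/f3.png

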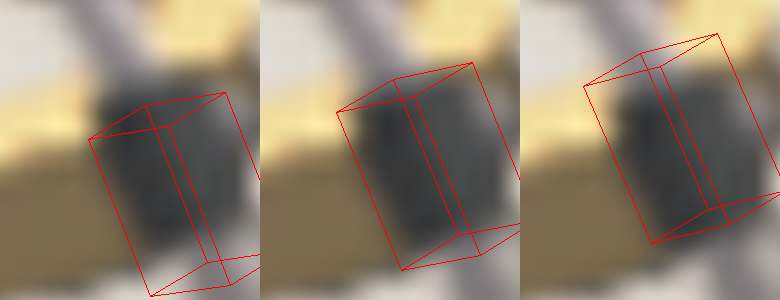

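The scene camera puts the block at about 0.555–0.57 rad. The arm pose puts the cover at 0.563, and the wrist camera gives a pointer-to-block difference of at most 0.03 rad. All are well within 0.09. One last check that the hold is steady.

```bash
python3 -m pendant '[[[0,0,0],[0,0,0],0],[[0,0,0],[0,0,0],0],[[0,0,0],[0,0,0],0],[[0,0,0],[0,0,0],0],[[0,0,0],[0,0,0],0],[[0,0,0],[0,0,0],0],[[0,0,0],[0,0,0],0],[[0,0,0],[0,0,0],0]]';python3 st.py; python3 - <<'E'
from h import *
w=get_image("wrist");cv2.imwrite("pics/w13.png",w["color"][:,:,::-1])
E
```

```text
time: 19.0
ee_pos: [0.5045, -0.0278, 0.1532]
tcp_rot: [3.139, -0.091, -0.015]
force: [-7.1, -6.4, -5.0]
opening: 0.0146
19.0 [ 0.5045 -0.0278  0.1532] yaw-x -3.34 z [-0.01  -0.001 -1.   ] F [-7.1 -6.4 -5. ] open 0.0146 q [-0.13  0.06  1.6  -0.    1.5   1.5 ]
```

View pics/w13.png

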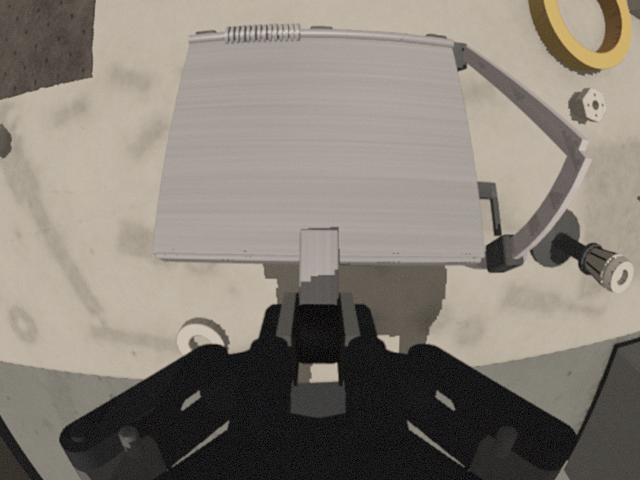

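The tab is pinched, the pose has not changed over a second, the pointer is beside the block, and the collet (610,270) stands on the rest. Handing in.

```bash
python3 -c "
from plant import robot
print(robot.finish_job())"
```

```text
the job is handed in; nothing more can be done
None
```

I stood the collet upright on the inspection rest and let go of it. I then lifted the cover by its tab to the index block and handed the job in at about 19 s, still holding it.

**Collet:** contact with the rest came at the expected height. After release, the scene, top and wrist pictures all showed it upright and central.

**Cover:** the arm pose puts the cover at about 0.563 rad, and it did not move over the last second. The tab was pinched at about 15 mm opening, with roughly 5–7 N on each axis at the wrist.

**Disagreement between checks:** the views do not fully agree on the block's angle.
- The scene camera alone gives about 0.555–0.57 rad, and with the top camera about 0.574 rad.
- A fit to the wrist picture gives 0.519 rad, with the pointer tip at 0.548 rad, so the pointer would be about 0.03 rad (3.5 mm) past the middle.
- Every estimate is inside the 10 mm limit.

**Rest of the worktop:** I did not touch the index block or the other things on purpose, and the pictures showed no sign that they had moved, though I did not measure them again at the end.

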